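# Uncap the bench imager and photograph a sample

### The arm

A 6-joint arm with a two-finger parallel gripper is mounted at the origin on the work surface. World frame = base frame: x ahead of the robot, y to its left, z up, the work surface at z = 0. Lengths are in m, angles in degrees, forces in N, time in s.
With the tool pointing down it reaches from about 0.4 to 0.925 m from the base axis. Payload 12.5 kg.
Tool frame: the origin (TCP) lies at the very end of the fingers, on their centre line; the grasp point (between the pads) lies 19 mm behind it (tcp_to_grasp is the distance from the TCP to the grasp point, in m); z points along the fingers, y is the direction in which the jaws open and shut (so a half turn about z gives the same grasp; the last joint's range is limited). The gripper opens to 95 mm and grips with 3 to 60 N. Pads are 20 mm wide; open, the fingers measure 119 mm over their backs; the gripper's body (75 mm by 180 mm) begins 59 mm behind the grasp point.
Start: joints at [62.647, 28.126, 89.318, -0, 62.55, -6.05], TCP at [0.227, 0.582, 0.215] pointing down, gripper open.
Joint ranges: [-177.58, 177.58], [-47.91, 125.51], [2.72, 160], [-65.01, 245.01], [3.68, 167.84], [-153.87, 153.87]. Speed limits (degrees/s): [127.2, 127.2, 159.86, 180, 180, 180].

### API

Orientations are given as [roll, pitch, yaw] about the fixed x, y, z axes, in that order (R = Rz(yaw) Ry(pitch) Rx(roll)).
In Python, from station import * gives the robot as it stands. Calls block until the motion is done:
- move_ptp(position, orientation): joint-space move of the TCP to a pose.
- move_linear(position, orientation=None, velocity=0.15, threshold=None): straight line of the TCP; orientation=None keeps the orientation; velocity is the mean speed in m/s. With threshold (N) it stops when the force on the tool has changed by that much, and returns True; else False.
- set_joints(angles): joint-space move.
- gripper_to(opening): opening from 0.0 (shut) to 1.0 (fully open); the grip force is fixed at half the most; returns when the fingers have stopped.
- dwell(seconds).
- ik(position, orientation): joint angles nearest the present ones, or None.
- camera(name): name is "scene" or "top" or "wrist"; returns a dict with "img" (420x560x3 uint8, red, green, blue), "fx", "fy", "cx", "cy" (pixels), "camera_from_world" (4x4, takes a point from world to camera coordinates); the wrist camera has in their place "mount" (4x4, takes a point from camera to tool coordinates, whose origin is the TCP and whose axes are the flange's). Camera axes: x right, y down, z forward; pixel columns grow to the right and rows downward; lengths in m; the calibration is good to about 2 mm. The wrist camera is an equidistant fisheye: a pixel r from the principal point sees the ray r / f radians off the axis. A picture is of the moment at which its call begins: read the wrist's pose just before it. There is no depth.
A pose or a line that the arm cannot do raises PlanningError and nothing moves.
- hand_in(): hands the job in, once; it reports no verdict.
Trained networks look in a picture, given as the dict that the camera call returned (one of the last four; its "shot" number tells which), for a name from the list of things; names that differ only in an ending like _2 or _b are one class to them, and where a whole thing is asked for, a point or a joint stands for the part that bears it (a point fixed in the world has none). Each returns a list of dicts, best first, with "score" (0 to 1); they miss things now and then, are a little off and sometimes report something else, mostly with a low value. They report only what shows in the picture. A call takes as long as a camera call. They do not tell look-alikes from the thing itself.
- spot_in(picture, label): "extent" ([left, top, right, bottom] in pixels, round what is visible of it).
- place_of(picture, label): "pixel" ([column, row] in pixels: a listed point, or the origin of a listed thing).
Readings, each from a call of its own:
- current_clock(): time.
- current_q(): joint angles.
- current_joint_velocities(): joint speeds.
- current_joint_efforts(): joint torques, N m.
- current_tcp_pos(): TCP position.
- current_tcp_rot(): TCP orientation.
- current_wrist_force(): force on the tool from outside, world axes, zero at the start.
- current_torque(): the same for the moment, N m.
- current_grip_width(): opening from 0.0 (shut) to 1.0 (fully open).
Only numpy, scipy, OpenCV 4.12 (cv2) and the standard library are available. Lean on these libraries where they do the work, as an engineer would, in place of code of your own. Each camera call takes 0.05 s, during which the arm holds its last target.

### The job

Take a picture of the sample: work the tight orange cap out of the imager's lens port and stand it grip-up in the white tray, then set the covered sample dish level and centred on the open port. Then half-press the red two-stage shutter key to its first stop and hold it there for at least a second while the imager focuses, then press it fully home and let go. The key must not be pushed past its first stop before the dish is on the port, and leave everything else standing where it is.

Things in the scene. Friction and masses are not known exactly. Their poses are not given: they have to be found in the camera images.
- imager: Inverted sample imager, fixed to the bench: blue box 140 (x) x 200 (y) x 70 mm high, white top. Origin at the centre of its underside, z up. The black lens port stands on its top at local (0, +55) mm, the shutter key at local (0, -60) mm.
- port (a point): Centre of the lens port's rim, 95 mm above the bench: a black tube, outer diameter 52 mm, bore 41 mm, standing 25 mm above the box. The dish rests on this rim. Four small sprung orange nubs in the bore, 6 mm below the rim, grip the cap's plug.
- lens_cap: Lens cap, 50 g, plugged in the port. Origin: centre of the plug's underside, 14 mm below the rim at first, z up. Black plug 34 mm across, 0 to 14 mm; orange flange 50 mm across, 14 to 20 mm, resting on the rim; orange bar grip, 20 to 42 mm, 40 mm long (cap's x), 16 mm thick (cap's y). Straight pull 11 to 18 N, less while twisting about z (0.3 N m, either way); free after 10 mm of lift.
- shutter (a joint): First stage of the red shutter key: 0 at rest, 0.004 m when pressed to the first stop (1.5 N to start it, 3 N at the stop); returns by spring.
- shutter_stem (a joint): Second stage of the key: stays at 0 until the push exceeds about 9 N, 0.004 m when fully home (13 N); returns by spring. Fully home the key has sunk 8 mm in all.
- key_top (a point): Centre of the key's flat top face (moves with the key), 98 mm above the bench when released. Red, 28 mm diameter, in a black collar 42 mm diameter that stands 12 mm below the released top. Pressed straight down.
- dish: Covered round sample dish, 60 g: clear and red with white lid, 56 mm diameter, 14 mm high, with a green knob on top, 18 mm diameter, from 14 to 32 mm. Origin at the centre of its underside, z up. Starts on the warming plate.
- warm_plate: Fixed black warming plate with a silvery disc, 90 x 90 x 12 mm high. Origin at the centre of its underside.
- tray: Fixed white open tray, 130 (x) x 180 (y) x 25 mm high, walls and floor about 4 mm thick. Origin at the centre of its underside. A small blue clamp lies in its +y half, the -y half is free.
- clamp: Bystander: blue clamp lying in the tray, 50 x 30 mm, 12 mm high with a steel pin up to 32 mm. Origin at its underside.
- reagent: Bystander: amber bottle standing near the warming plate, 36 mm diameter, 130 mm high. Origin at the centre of its underside.
- buffer: Bystander: clear bottle with orange cap, 64 mm diameter, 160 mm high. Origin at the centre of its underside.
- reservoir: Bystander: green glass jar, 80 mm diameter, 120 mm high. Origin at the centre of its underside.
- beaker: Bystander: small glass beaker, 60 mm diameter, 70 mm high. Origin at the centre of its underside.
- forceps: Bystander: steel forceps lying on a blue drape, 125 mm long, 6 mm high. Origin near the middle of the underside.
- probe: Bystander: white-handled scalpel with a guarded tip lying on the blue drape, 90 mm long, 8 mm high. Origin at the middle of its underside.
Not all that is in view belongs to the job. There is more than one size of the tray; the job needs the larger.

How it is judged:
By the outcome, as a careful person would: the job done as asked, in the order asked, and still so for the second after the job is handed in, with the robot touching nothing.
It also fails if it takes over 72 s, if anything falls off the work surface, if the arm or the gripper's body presses on something with over 40 N, if the wrist force passes 120 N, or if a joint passes its speed limit or range.

## Working session

There is one attempt and no reset: what is moved stays moved. The work goes in short steps, each a Python script; the robot and the scene stay as the last script left them, time stands still between calls to the robot, and variables do not carry over. Pictures are saved under pics/ and viewed, and the job is handed in when it is done.

```bash
mkdir -p pics; ls; cat > h.py <<'E'
from station import *
import numpy as np, cv2
def save(n,img,s=1.0):
    im=cv2.cvtColor(img,cv2.COLOR_RGB2BGR)
    if s!=1: im=cv2.resize(im,None,fx=s,fy=s,interpolation=cv2.INTER_CUBIC)
    cv2.imwrite('pics/'+n,im)
def ray(c,px):
    T=np.array(c['camera_from_world']); R=T[:3,:3]; o=-R.T@T[:3,3]
    d=R.T@np.array([(px[0]-c['cx'])/c['fx'],(px[1]-c['cy'])/c['fy'],1]); return o,d
def atz(c,px,z):
    o,d=ray(c,px); return o+d*(z-o[2])/d[2]
def tri(c1,p1,c2,p2):
    o1,d1=ray(c1,p1);o2,d2=ray(c2,p2)
    A=np.stack([d1,-d2],1); s=np.linalg.lstsq(A,o2-o1,rcond=None)[0]
    a=o1+d1*s[0];b=o2+d2*s[1]; return (a+b)/2,np.linalg.norm(a-b)
def proj(c,p):
    T=np.array(c['camera_from_world']); q=T[:3,:3]@np.array(p)+T[:3,3]
    return [c['fx']*q[0]/q[2]+c['cx'],c['fy']*q[1]/q[2]+c['cy']]
E
python3 - <<'E'
from h import *
np.set_printoptions(precision=4,suppress=True)
s=camera('scene');t=camera('top')
save('scene0.png',s['img'],1.4);save('top0.png',t['img'],1.4)
for c in(s,t): print(c['fx'],c['cx'],c['cy'],np.array(c['camera_from_world']))
for l in ['imager','port','lens_cap','key_top','dish','warm_plate','tray','clamp','reagent','buffer','reservoir','beaker']:
    for n,c in(('s',s),('t',t)):
        r=place_of(c,l); print(l,n,[(np.round(x['pixel'],1).tolist(),round(x['score'],2)) for x in r[:3]])
print(current_clock(),current_tcp_rot(),current_wrist_force())
E
```

```text
pics
404.4120841989491 270.5642645021822 212.2369570559715 [[ 0.6533  0.757  -0.0135 -0.3751]
 [ 0.4915 -0.4377 -0.7529 -0.1848]
 [-0.5758  0.4853 -0.658   1.4716]
 [ 0.      0.      0.      1.    ]]
387.56139096215014 276.374246975976 213.46486439260906 [[-0.0005 -0.9993 -0.0364  0.0321]
 [-0.9829  0.0072 -0.1841  0.5672]
 [ 0.1842  0.0357 -0.9822  0.8684]
 [ 0.      0.      0.      1.    ]]
imager s [([275.6, 243.5], 0.95)]
imager t [([281.0, 216.0], 0.57)]
port s [([292.9, 210.2], 0.73), ([325.2, 177.8], 0.63)]
port t [([258.9, 211.0], 0.93)]
lens_cap s [([288.5, 214.2], 0.47)]
lens_cap t [([256.4, 208.0], 0.61), ([258.5, 209.5], 0.56)]
key_top s [([256.8, 226.5], 0.47)]
key_top t [([307.8, 212.0], 0.44)]
dish s [([324.7, 175.1], 0.6), ([271.9, 194.6], 0.39)]
dish t [([143.7, 260.7], 0.6)]
warm_plate s [([325.8, 180.0], 0.56), ([151.9, 302.5], 0.46)]
warm_plate t [([148.4, 262.9], 0.81)]
tray s [([110.4, 264.7], 0.96), ([150.7, 302.0], 0.72)]
tray t [([444.3, 312.1], 0.97), ([429.2, 234.1], 0.85), ([168.2, 289.2], 0.55)]
clamp s [([170.6, 289.6], 0.59), ([258.8, 226.8], 0.2)]
clamp t [([404.2, 230.8], 0.59)]
reagent s [([303.7, 173.8], 0.76), ([349.9, 249.6], 0.37)]
reagent t [([166.9, 289.9], 0.87)]
buffer s [([258.4, 328.3], 0.88)]
buffer t [([360.2, 149.1], 0.94), ([343.4, 280.6], 0.52)]
reservoir s []
reservoir t [([230.1, 155.9], 0.62)]
beaker s [([194.4, 237.2], 0.58)]
beaker t [([343.3, 279.1], 0.87)]
1.3 [179.9951  -0.0004 158.6976] [0.5586 0.9006 1.1824]
```

View pics/scene0.png

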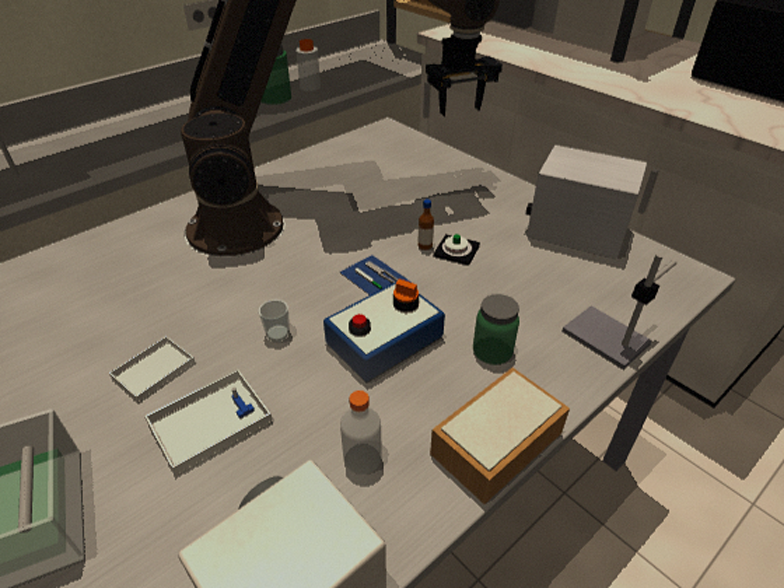

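View pics/top0.png

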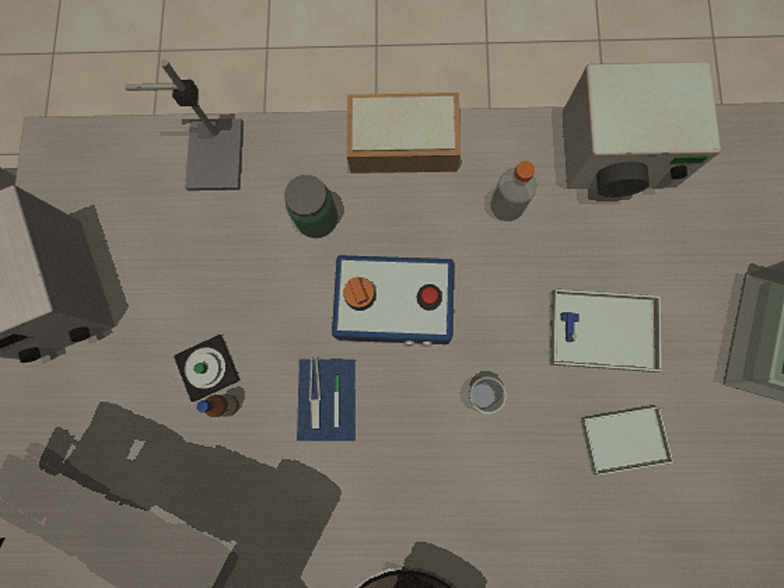

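The larger tray is at top-image (606,330)/1.4 with the blue clamp in it; the smaller one, at (627,440)/1.4, is the decoy. The imager's cap is at (359,293)/1.4, the key at (430,297)/1.4 and the dish at (205,367)/1.4. Next I'll enlarge these and compute their positions.

```bash
python3 - <<'E'
from h import *
np.set_printoptions(precision=4,suppress=True)
s=camera('scene');t=camera('top')
A=cv2.resize(t['img'][170:260,225:335],None,fx=3.6,fy=3.6,interpolation=cv2.INTER_CUBIC)
B=cv2.resize(t['img'][225:315,110:220],None,fx=3.6,fy=3.6,interpolation=cv2.INTER_CUBIC)
C=cv2.resize(t['img'][195:285,385:495],None,fx=3.6,fy=3.6,interpolation=cv2.INTER_CUBIC)
D=cv2.resize(s['img'][190:280,225:335],None,fx=3.6,fy=3.6,interpolation=cv2.INTER_CUBIC)
save('crop1.png',np.vstack([np.hstack([A,B]),np.hstack([C,D])]),.92)
print('port',tri(s,[292.9,210.2],t,[258.9,211.0]),atz(t,[258.9,211.0],.095))
print('key',tri(s,[256.8,226.5],t,[307.8,212.0]),atz(t,[307.8,212.0],.098))
print('imager',atz(t,[281,216],0),atz(s,[275.6,243.5],0))
print('dish',tri(s,[324.7,175.1],t,[143.7,260.7]),atz(t,[143.7,260.7],.012),atz(s,[324.7,175.1],.012))
print('plate',atz(t,[148.4,262.9],0),atz(s,[325.8,180],0))
print('tray',atz(t,[429.2,234.1],0),atz(s,[150.7,302],0),'clamp',atz(t,[404.2,230.8],.004))
print('reagent',atz(t,[166.9,289.9],0),atz(s,[303.7,173.8],0))
print('reservoir',atz(t,[230.1,155.9],0),'buffer',atz(t,[360.2,149.1],0),'beaker',atz(t,[343.3,279.1],0))
# imager top blue edge corners
hsv=cv2.cvtColor(t['img'],cv2.COLOR_RGB2HSV)
m=cv2.inRange(hsv,(100,100,30),(130,255,255)); m[:,:230]=0; m[:175]=0; m[250:]=0; m[:,330:]=0
r=cv2.minAreaRect(cv2.findNonZero(m)); bp=cv2.boxPoints(r); print(r)
for p in bp: print(p,atz(t,p,.07))
E
```

```text
port (array([0.5715, 0.0751, 0.0893]), np.float64(0.016072958144631316)) [0.5655 0.0681 0.095 ]
key (array([ 0.5637, -0.0406,  0.0959]), np.float64(0.005245259648668493)) [ 0.5618 -0.0427  0.098 ]
imager [0.5708 0.0201 0.    ] [0.5739 0.0191 0.    ]
dish (array([0.4558, 0.3513, 0.0173]), np.float64(0.010931919873350066)) [0.4592 0.3582 0.012 ] [0.4497 0.3507 0.012 ]
plate [0.4545 0.3506 0.    ] [0.4608 0.3456 0.    ]
tray [ 0.523 -0.344  0.   ] [ 0.5204 -0.3467  0.    ] clamp [ 0.531  -0.2826  0.004 ]
reagent [0.3886 0.3006 0.    ] [0.3851 0.3149 0.    ]
reservoir [0.7306 0.1522 0.    ] buffer [ 0.7446 -0.1845  0.    ] beaker [ 0.4142 -0.1306  0.    ]
((280.461669921875, 212.7262725830078), (84.41307830810547, 58.473777770996094), 1.4878675937652588)
[237.5102 240.8574] [0.5004 0.1192 0.07  ]
[239.0285 182.4033] [0.64   0.1181 0.07  ]
[323.4131 184.5951] [ 0.6326 -0.0817  0.07  ]
[321.8948 243.0492] [ 0.4945 -0.0751  0.07  ]
```

View pics/crop1.png

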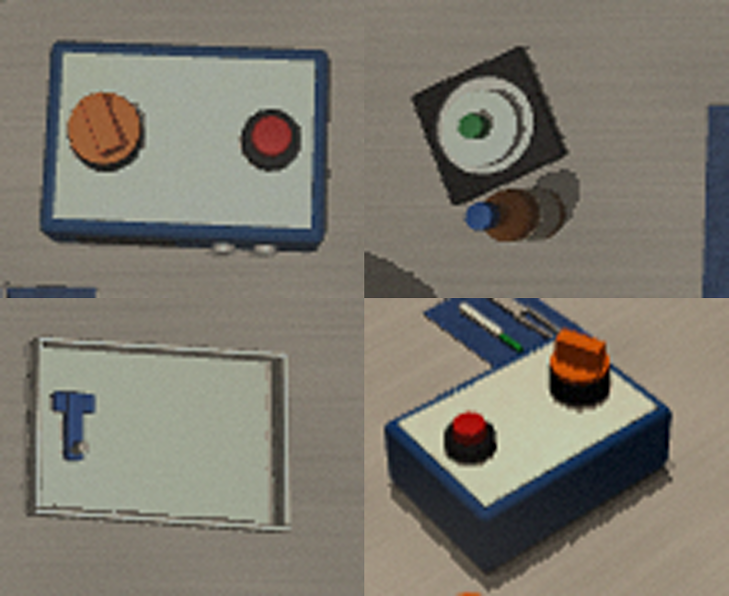

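```bash
cat >> h.py <<'E'
from scipy.spatial.transform import Rotation as Ro
def wcam():
    p=np.array(current_tcp_pos());r=current_tcp_rot(); c=camera('wrist')
    T=np.eye(4);T[:3,:3]=Ro.from_euler('xyz',r,degrees=True).as_matrix();T[:3,3]=p
    c['T']=T@np.array(c['mount']); return c
def wz(c,px,z):
    v=np.array([(px[0]-c['cx'])/c['fx'],(px[1]-c['cy'])/c['fy']]);th=np.linalg.norm(v)
    d=np.append(v/th*np.sin(th),np.cos(th)) if th>0 else np.array([0,0,1.])
    d=c['T'][:3,:3]@d;o=c['T'][:3,3]; return o+d*(z-o[2])/d[2]
E
python3 - <<'E'
from h import *
np.set_printoptions(precision=4,suppress=True)
t0=current_clock()
move_ptp([.569,.04,.25],[180,0,25])
print(current_clock()-t0,current_q(),current_wrist_force())
c=wcam(); print(c['mount'],c['fx'],c['cx'],c['cy']); save('w1.png',c['img'],1.4)
for l,z in [('port',.095),('lens_cap',.081),('key_top',.098),('imager',0)]:
    for x in place_of(c,l)[:2]: print(l,x['pixel'],x['score'],wz(c,x['pixel'],z))
print(current_clock())
import pickle; pickle.dump(c,open('w1.pkl','wb'))
E
```

```text
2.2917 [-2.5416 21.6864 94.5118  0.0071 63.8027 62.3708] [-0.0958 -0.6454 -0.027 ]
[[ 0.0002 -0.9663 -0.2574  0.0724]
 [ 1.      0.0002 -0.0001 -0.0002]
 [ 0.0001 -0.2574  0.9663 -0.17  ]
 [ 0.      0.      0.      1.    ]] 325.19226210127806 278.99457102670596 206.88817743080253
lens_cap [252.9, 173.3] 0.76 [0.5742 0.0739 0.081 ]
key_top [347.2, 228.8] 0.61 [ 0.5656 -0.0404  0.098 ]
key_top [336.5, 318.7] 0.58 [ 0.4607 -0.0855  0.098 ]
imager [296.1, 187.0] 0.73 [0.5672 0.0153 0.    ]
3.9417
```

View pics/w1.png

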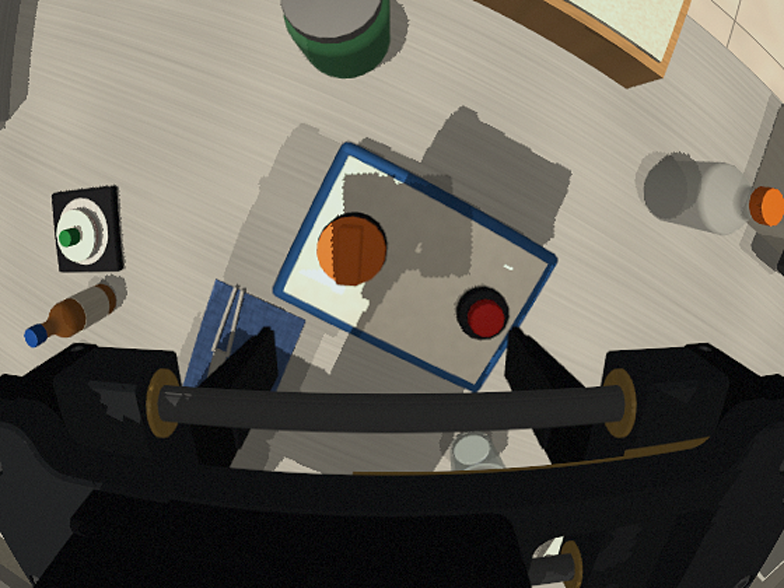

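The wrist view shows the cap at (350,250)/1.4 with its bar almost parallel to tool x, and the key at (487,318)/1.4. I'll refine both with colour segmentation.

```bash
python3 - <<'E'
from h import *
import pickle
np.set_printoptions(precision=4,suppress=True)
c=pickle.load(open('w1.pkl','rb'))
im=c['img'];hsv=cv2.cvtColor(im,cv2.COLOR_RGB2HSV)
save('w1c.png',np.hstack([cv2.resize(im[140:215,215:290],None,fx=5.3,fy=5.3,interpolation=cv2.INTER_CUBIC),cv2.resize(im[190:265,310:385],None,fx=5.3,fy=5.3,interpolation=cv2.INTER_CUBIC)]))
m=cv2.inRange(hsv,(3,150,60),(20,255,255));m[:140]=0;m[215:]=0;m[:,:215]=0;m[:,290:]=0
pts=cv2.findNonZero(m)[:,0];W=np.array([wz(c,p,.101)[:2] for p in pts]);print('cap flange',cv2.minEnclosingCircle((W*1000).astype(np.float32)))
m=cv2.inRange(hsv,(0,150,60),(4,255,255))|cv2.inRange(hsv,(172,150,60),(180,255,255));m[:190]=0;m[265:]=0;m[:,:310]=0;m[:,385:]=0
pts=cv2.findNonZero(m)[:,0];W=np.array([wz(c,p,.098)[:2] for p in pts]);print('key',cv2.minEnclosingCircle((W*1000).astype(np.float32)))
E
```

```text
cap flange ((571.089111328125, 73.21321105957031), 25.383556365966797)
key ((567.0488891601562, -39.026573181152344), 15.06826400756836)
```

View pics/w1c.png

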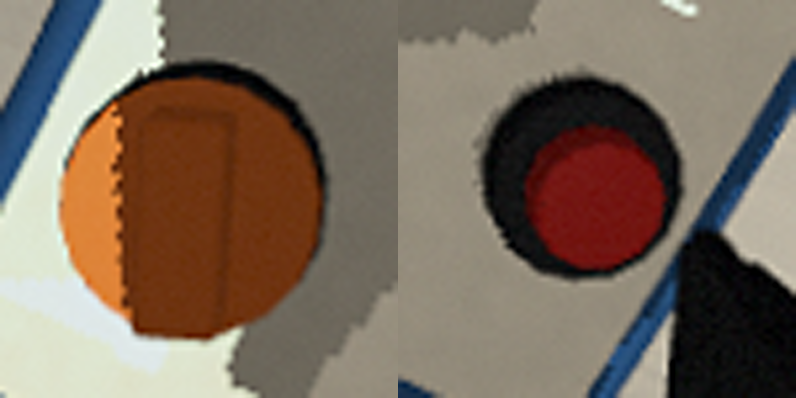

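```bash
python3 - <<'E'
from h import *
import pickle
np.set_printoptions(precision=4,suppress=True)
c=pickle.load(open('w1.pkl','rb'))
P=[wz(c,(215+a/5.3,140+b/5.3),.123) for a,b in [(142,113),(132,330),(237,115),(214,335)]]
for p in P: print(p)
print(np.mean(P,0))
for i,j in((1,0),(3,2)):
    d=P[j]-P[i];print(np.linalg.norm(d),np.degrees(np.arctan2(d[1],d[0])))
# iris
E
```

```text
[0.5875 0.0875 0.123 ]
[0.5511 0.0735 0.123 ]
[0.5941 0.0723 0.123 ]
[0.5565 0.0598 0.123 ]
[0.5723 0.0733 0.123 ]
0.03899396980944204 21.08388274211033
0.03961230638401445 18.43453570056362
```

```bash
python3 - <<'E'
from h import *
np.set_printoptions(precision=4,suppress=True)
o=[180,0,20.5]
move_ptp([.5717,.0735,.16],o)
print(move_linear([.5717,.0735,.1035],o,.08,threshold=12),current_tcp_pos(),current_clock())
gripper_to(0.0)
print(current_grip_width()*95,current_wrist_force(),current_torque(),current_tcp_pos())
c=wcam();save('w2.png',c['img'],1.2);print(current_clock())
E
```

```text
False [0.572  0.0735 0.1039] 5.2667
15.471696657043525 [ 1.1016 -2.5688 -0.8261] [-0.4175 -0.0431 -0.0128] [0.5719 0.0733 0.1035]
6.5333
```

View pics/w2.png

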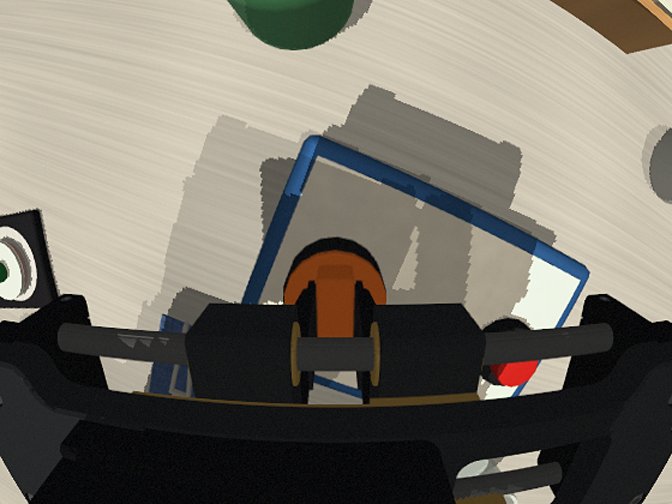

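```bash
python3 - <<'E'
from h import *
np.set_printoptions(precision=4,suppress=True)
p=[.5719,.0734]
move_linear(p+[.1045],[180,0,12.5],.01)
print(current_wrist_force(),current_torque(),current_grip_width()*95,current_clock())
move_linear(p+[.1185],[180,0,30],.014)
print(current_wrist_force(),current_torque(),current_grip_width()*95,current_clock(),current_tcp_pos())
move_linear(p+[.15],[180,0,25],.1)
print(current_wrist_force(),current_torque(),current_grip_width()*95,current_clock(),current_tcp_pos())
c=wcam();save('w3.png',c['img'],1.2)
s=camera('scene');save('s3.png',s['img'][120:270,200:400],3)
E
```

```text
[ 1.1063  0.6195 -3.1328] [ 0.0586 -0.0425 -0.2231] 15.470505316732641 6.825
[ 0.4041  0.7502 -0.2808] [-0.1156  0.1502  0.0198] 15.733470447740721 7.975 [0.5719 0.0734 0.1185]
[-0.8265 -1.1304 -0.998 ] [-0.0179  0.1941 -0.0306] 15.774616150827397 8.4417 [0.5718 0.0734 0.1499]
```

View pics/w3.png

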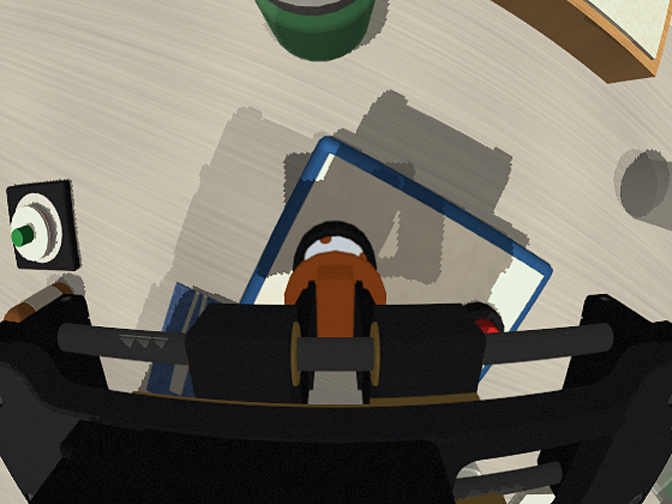

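View pics/s3.png

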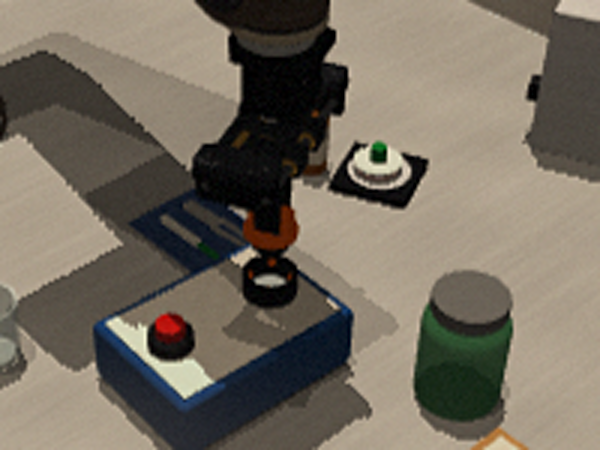

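```bash
python3 - <<'E'
from h import *
np.set_printoptions(precision=4,suppress=True)
o=[180,0,5]
move_linear([.5718,.0734,.2],None,.2)
move_ptp([.521,-.39,.12],o)
c=wcam();save('w4.png',c['img'],1.2)
f0=np.array(current_wrist_force())
move_linear([.521,-.39,.04],o,.15)
print(move_linear([.521,-.39,.022],o,.025,threshold=5),current_tcp_pos(),np.array(current_wrist_force())-f0,current_clock())
E
```

```text
True [ 0.5211 -0.39    0.0263] [-0.2773  0.5101  4.9553] 11.9583
```

View pics/w4.png

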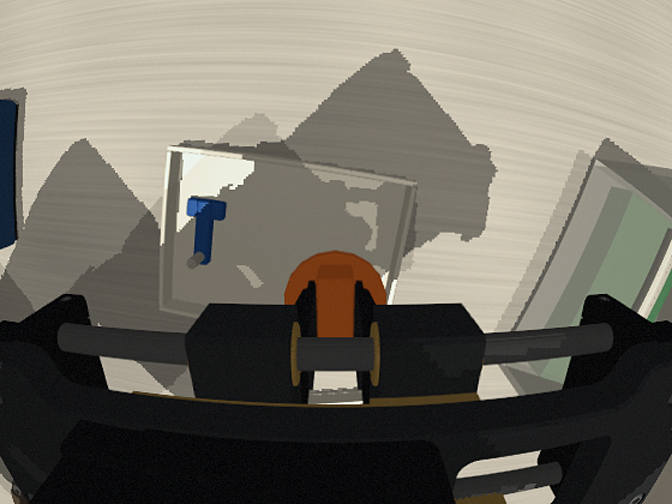

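Contact came at TCP z 26.3 mm against 26.5 mm expected, so the cap is on the tray floor. I'll release it and head for the dish.

```bash
python3 - <<'E'
from h import *
import pickle
np.set_printoptions(precision=4,suppress=True)
gripper_to(0.35)
move_linear([.521,-.39,.13],None,.2)
t=camera('top');save('t5.png',t['img'][195:285,385:495],5)
x=place_of(t,'lens_cap');print([(a['pixel'],a['score'],atz(t,a['pixel'],.004)) for a in x[:2]])
move_ptp([.44,.32,.24],[180,0,34])
gripper_to(0.6)
print(current_q(),current_clock())
c=wcam();save('w5.png',c['img'],1.4)
pickle.dump(c,open('w5.pkl','wb'))
for l,z in [('dish',.012),('warm_plate',0),('reagent',0)]:
    for x in place_of(c,l)[:2]: print(l,x['pixel'],x['score'],wz(c,x['pixel'],z))
hsv=cv2.cvtColor(c['img'],cv2.COLOR_RGB2HSV)
m=cv2.inRange(hsv,(45,120,40),(80,255,255));save('m5.png',cv2.cvtColor(m,cv2.COLOR_GRAY2RGB))
n,_,st,ce=cv2.connectedComponentsWithStats(m)
for i in range(1,n):
    if st[i,4]>60: print(st[i],ce[i],wz(c,ce[i],.044))
E
```

```text
[([146.3, 260.8], 0.39, array([0.4595, 0.3547, 0.004 ]))]
[29.0712 20.0234 98.8417  0.0012 61.1344 85.0711] 16.4917
dish [264.1, 159.5] 0.6 [0.4517 0.3503 0.012 ]
reagent [265.6, 217.9] 0.71 [0.387  0.3058 0.    ]
[256 154  15  15 172] [263.3721 161.0988] [0.4536 0.3508 0.044 ]
```

View pics/t5.png

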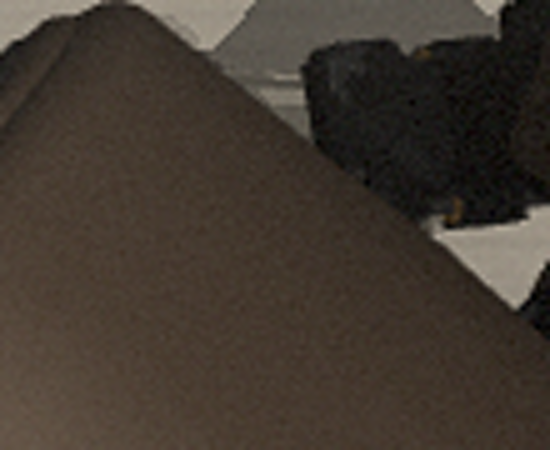

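View pics/w5.png

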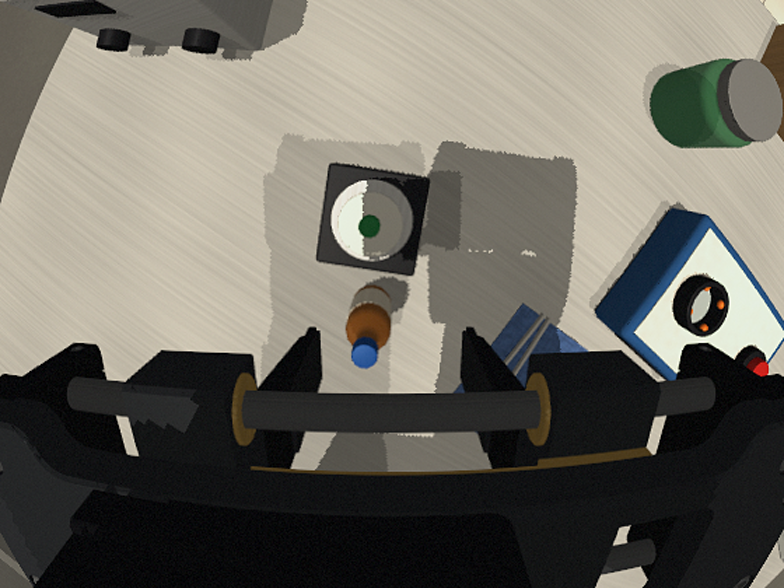

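```bash
python3 - <<'E'
from h import *
np.set_printoptions(precision=4,suppress=True)
o=[180,0,34];p=[.4534,.3508]
move_linear(p+[.12],o,.2)
c=wcam();save('w6.png',c['img'],1.2)
hsv=cv2.cvtColor(c['img'],cv2.COLOR_RGB2HSV)
m=cv2.inRange(hsv,(45,120,40),(80,255,255))
n,_,st,ce=cv2.connectedComponentsWithStats(m)
for i in range(1,n):
    if st[i,4]>60: print(st[i],ce[i],wz(c,ce[i],.044))
print(move_linear(p+[.0295],o,.12,threshold=8),current_tcp_pos(),current_clock())
gripper_to(0)
print(current_grip_width()*95,current_wrist_force(),current_clock())
c=wcam();save('w7.png',c['img'],1.2)
E
```

```text
[269 202  21  25 420] [278.9738 213.9143] [0.4544 0.3516 0.044 ]
False [0.4537 0.351  0.0302] 18.425
16.986945399853052 [ 0.1773 -0.3283  1.1742] 19.1583
```

View pics/w7.png

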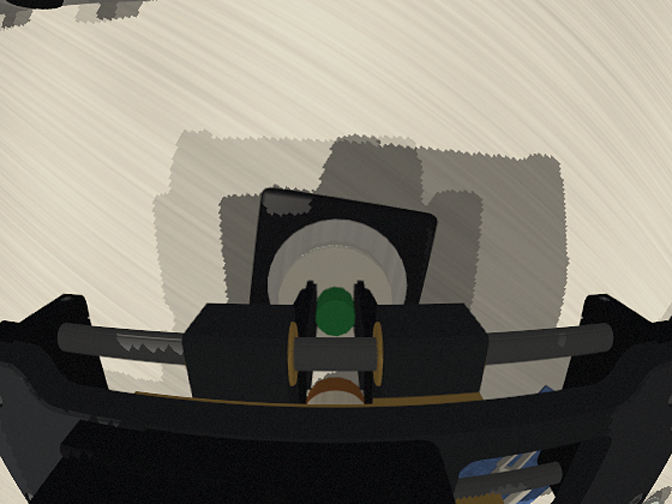

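```bash
python3 - <<'E'
from h import *
import pickle
np.set_printoptions(precision=4,suppress=True)
move_linear([.4534,.3508,.2],None,.2)
print(current_grip_width()*95)
move_ptp([.52,.06,.21],[180,0,15])
c=wcam();save('w8.png',c['img'],1.4);pickle.dump(c,open('w8.pkl','wb'))
for x in place_of(c,'port')[:2]: print(x['pixel'],x['score'],wz(c,x['pixel'],.095))
print(current_clock(),current_tcp_pos())
t=camera('top');save('t8.png',t['img'][195:285,385:495],5)
E
```

```text
17.48438062721125
[280.1, 145.4] 0.73 [0.5703 0.0736 0.095 ]
21.45 [0.5199 0.0612 0.2098]
```

View pics/w8.png

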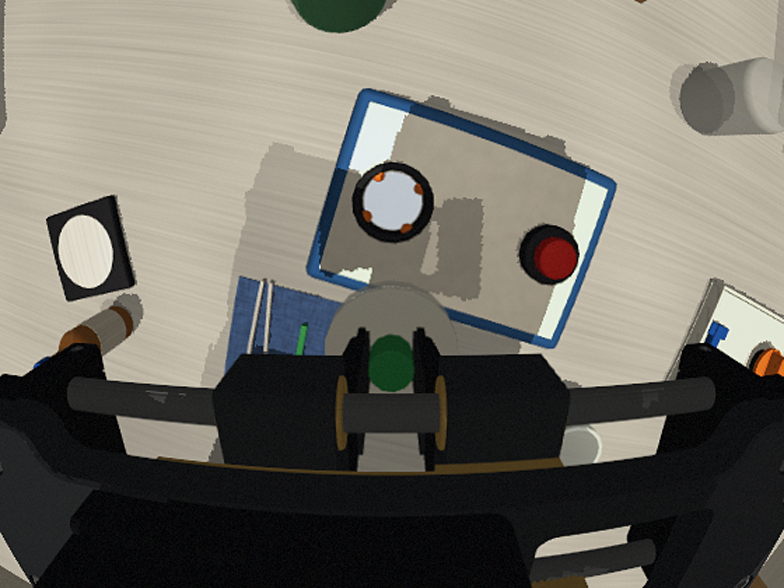

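View pics/t8.png

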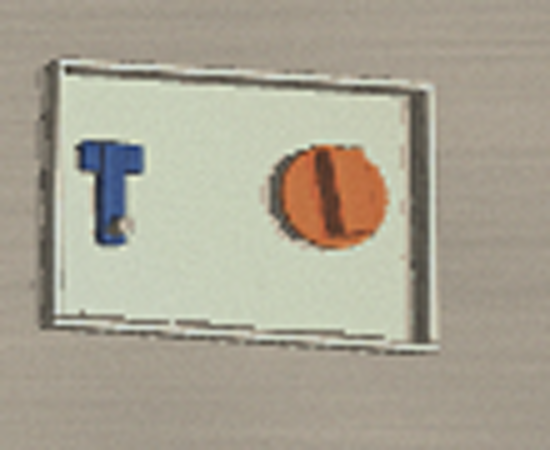

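Top view: the cap stands grip-up in the tray's free half with the clamp untouched. Wrist view: the dish is held, with the open port at (393,202)/1.4. Next I'll set the dish on the port.

```bash
python3 - <<'E'
from h import *
import pickle
np.set_printoptions(precision=4,suppress=True)
c=pickle.load(open('w8.pkl','rb'))
k=wz(c,(391/1.4,363/1.4),.2098+.0138); tp=np.array([.5199,.0612])
Rz=Ro.from_euler('z',-15,degrees=True).as_matrix()
off=Rz[:2,:2]@(k[:2]-tp); print('knob offset in tool x,(-y)',off)
print('port',wz(c,(281,144.3),.095))
yaw=15; P=np.array([.5712,.0736])
d=np.clip(off[0],-.0015,.0015); tgt=P-Ro.from_euler('z',yaw,degrees=True).as_matrix()[:2,0]*d
print(tgt)
o=[180,0,yaw]; tgt=tgt.tolist()
move_linear(tgt+[.16],o,.15)
move_linear(tgt+[.122],o,.1)
print(current_wrist_force())
print(move_linear(tgt+[.110],o,.02,threshold=4),current_tcp_pos(),current_wrist_force(),current_clock())
c=wcam();save('w9.png',c['img'],1.2);s=camera('scene');save('s9.png',s['img'][160:260,220:350],5)
E
```

```text
knob offset in tool x,(-y) [ 0.0022 -0.0004]
port [0.5714 0.0731 0.095 ]
[0.5698 0.0732]
[0.4534 0.4678 0.2264]
True [0.5698 0.0732 0.1123] [0.3975 0.3038 2.371 ] 23.1583
```

View pics/s9.png

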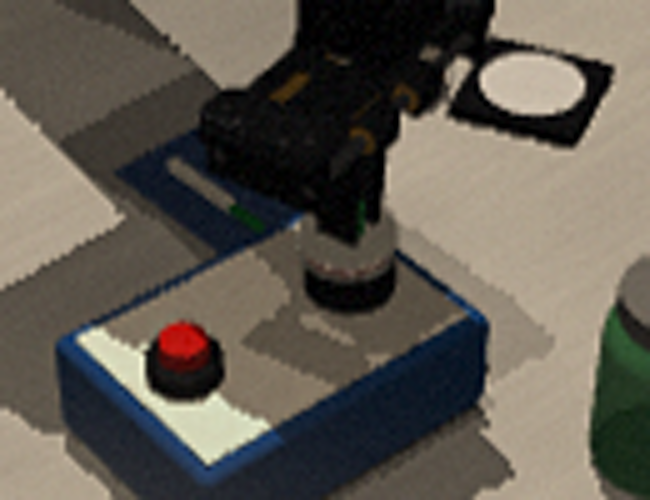

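View pics/w9.png

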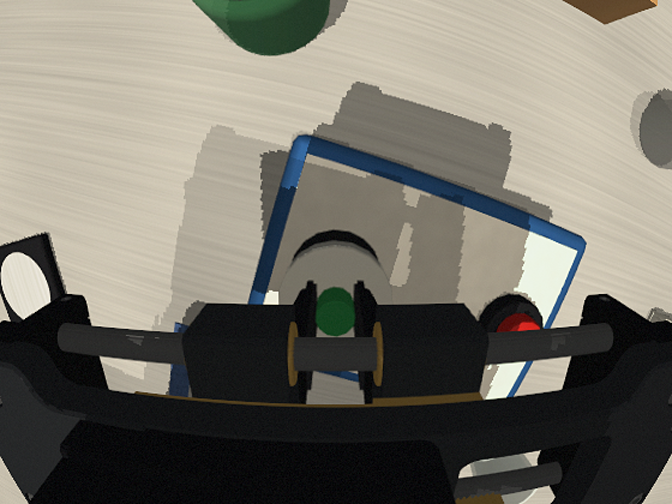

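```bash
python3 - <<'E'
from h import *
import pickle
np.set_printoptions(precision=4,suppress=True)
gripper_to(0.4)
move_linear([.5698,.0732,.15],None,.12)
move_ptp([.52,.03,.21],[180,0,15])
c=wcam();pickle.dump(c,open('w10.pkl','wb'))
save('w10.png',c['img'][80:260,180:420],3.3)
hsv=cv2.cvtColor(c['img'],cv2.COLOR_RGB2HSV)
m=cv2.inRange(hsv,(45,120,40),(80,255,255));n,_,st,ce=cv2.connectedComponentsWithStats(m)
for i in range(1,n):
    if st[i,4]>40: print(st[i],ce[i],wz(c,ce[i],.127))
for x in place_of(c,'dish')[:2]: print(x['pixel'],x['score'],wz(c,x['pixel'],.095))
for x in place_of(c,'key_top')[:2]: print('key',x['pixel'],x['score'],wz(c,x['pixel'],.098))
s=camera('scene');save('s10.png',s['img'][170:250,230:340],6)
m=cv2.inRange(hsv,(0,150,60),(4,255,255))|cv2.inRange(hsv,(172,150,60),(180,255,255))
n,_,st,ce=cv2.connectedComponentsWithStats(m)
for i in range(1,n):
    if st[i,4]>200: print('red',st[i],wz(c,ce[i],.098))
print(current_clock(),current_tcp_pos())
E
```

```text
[231 130  24  22 391] [242.4092 140.0153] [0.5692 0.0726 0.127 ]
[188 225   8  23 113] [191.4956 236.115 ] [0.4807 0.0963 0.127 ]
[246.4, 137.7] 0.93 [0.5694 0.0727 0.095 ]
[371.3, 173.3] 0.4 [ 0.5686 -0.0439  0.095 ]
key [371.8, 175.1] 0.85 [ 0.5674 -0.0439  0.098 ]
red [351 160  32  31 745] [ 0.5664 -0.0391  0.098 ]
24.9833 [0.5201 0.0304 0.2087]
```

View pics/w10.png

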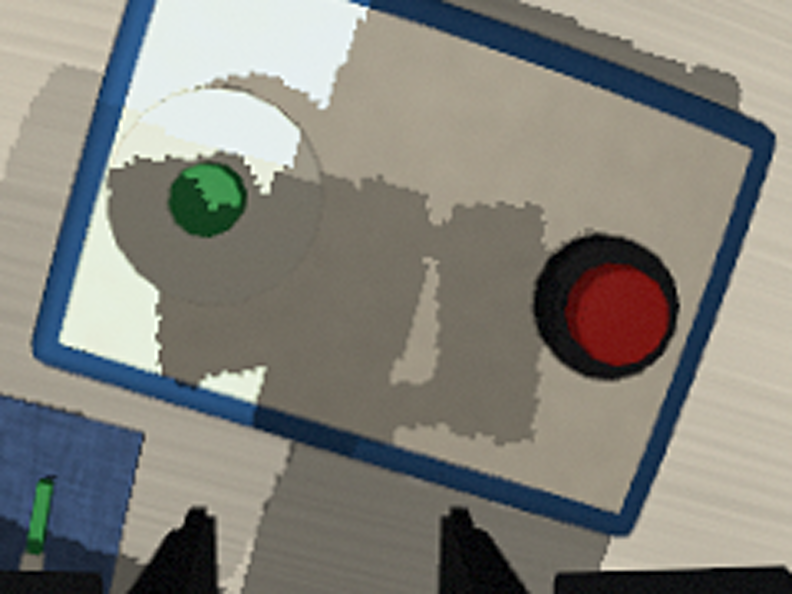

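View pics/s10.png

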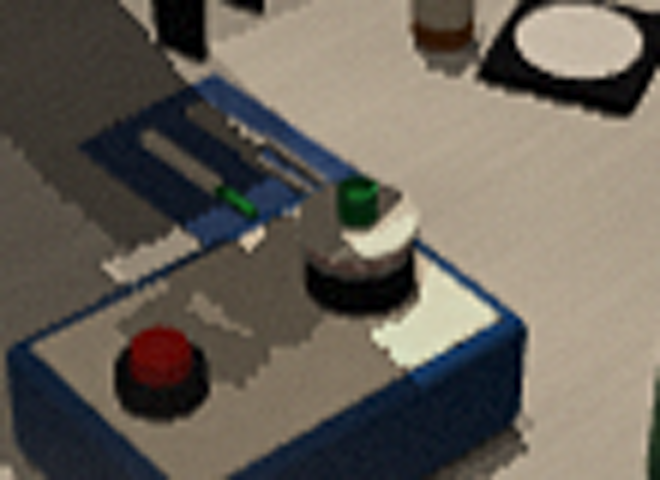

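```bash
python3 - <<'E'
from h import *
import pickle
np.set_printoptions(precision=4,suppress=True)
move_ptp([.50,.03,.24],[180,0,0]); dwell(.3)
c=wcam();pickle.dump(c,open('w11.pkl','wb'))
save('w11.png',c['img'][70:250,160:400],3.3)
hsv=cv2.cvtColor(c['img'],cv2.COLOR_RGB2HSV)
m=cv2.inRange(hsv,(45,120,40),(80,255,255));n,_,st,ce=cv2.connectedComponentsWithStats(m)
for i in range(1,n):
    if st[i,4]>40: print(st[i],ce[i],wz(c,ce[i],.127))
m=cv2.inRange(hsv,(0,150,60),(4,255,255))|cv2.inRange(hsv,(172,150,60),(180,255,255))
n,_,st,ce=cv2.connectedComponentsWithStats(m)
for i in range(1,n):
    if st[i,4]>200: print('red',st[i],wz(c,ce[i],.098))
print(current_clock(),current_tcp_pos(),current_tcp_rot())
E
```

```text
[221 118  21  19 315] [230.5873 126.8762] [0.5686 0.0723 0.127 ]
[210 222   6  22 103] [212.4369 232.8544] [0.4718 0.0924 0.127 ]
red [338 117  29  28 638] [ 0.5658 -0.0399  0.098 ]
25.6917 [0.5001 0.03   0.2394] [-179.9929    0.0559    0.056 ]
```

View pics/w11.png

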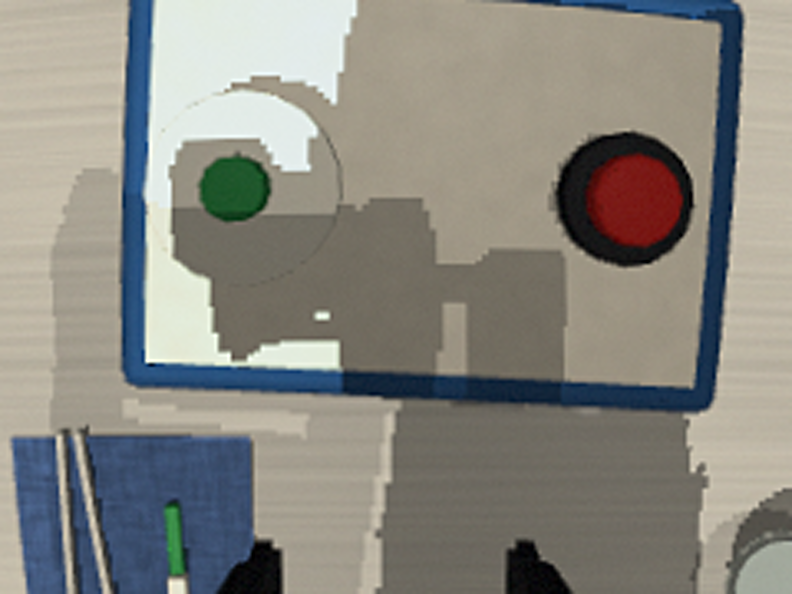

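```bash
python3 - <<'E'
from h import *
import pickle
np.set_printoptions(precision=4,suppress=True)
for f in('w11.pkl','w10.pkl','w8.pkl','w1.pkl'):
    c=pickle.load(open(f,'rb')); print(f,c['T'][:3,3])
    hsv=cv2.cvtColor(c['img'],cv2.COLOR_RGB2HSV)
    m=cv2.inRange(hsv,(100,110,30),(125,255,255))
    n,L,st,ce=cv2.connectedComponentsWithStats(m)
    # candidates near box
    best=None
    for i in range(1,n):
        if st[i,4]<300: continue
        ys,xs=np.where(L==i)
        W=np.array([wz(c,(x,y),.07)[:2] for x,y in zip(xs,ys)])*1000
        r=cv2.minAreaRect(W.astype(np.float32)); print(st[i],r)
E
```

```text
w11.pkl [0.5726 0.0303 0.4092]
[ 197   59  188  135 3837] ((568.740966796875, 18.96155548095703), (195.6392822265625, 136.7346954345703), 87.3829574584961)
[491 151  17  35 348] ((531.0390014648438, -240.51931762695312), (26.950674057006836, 41.79213333129883), 86.50159454345703)
[164 203  16  50 593] ((456.3373718261719, 152.78562927246094), (14.86257266998291, 59.61262893676758), 89.35604095458984)
[ 186  203   51   56 1987] ((453.4012756347656, 105.71028900146484), (65.29954528808594, 55.17043685913086), 0.004734235815703869)
w10.pkl [0.5896 0.0486 0.3799]
[ 190   57  225  185 4455] ((568.9063720703125, 19.465187072753906), (195.52696228027344, 136.8204803466797), 87.41124725341797)
[141 192  21  60 746] ((456.87860107421875, 153.91502380371094), (69.03710174560547, 15.707839012145996), 0.6231451630592346)
[ 169  198   54   64 2162] ((462.83978271484375, 106.26657104492188), (60.04621124267578, 53.9112434387207), 3.119084119796753)
w8.pkl [0.5898 0.0797 0.3798]
[ 219   63  221  186 3994] ((568.9580688476562, 19.85736083984375), (195.8604278564453, 136.9656219482422), 87.37501525878906)
[161 198  24  69 809] ((451.30426025390625, 159.99069213867188), (15.44424057006836, 80.37938690185547), 89.327880859375)
[ 192  204   51   50 1721] ((465.091552734375, 115.21223449707031), (52.86831283569336, 48.4659538269043), 0.822988748550415)
w1.pkl [0.6344 0.0716 0.42  ]
[ 195  102  203  178 3419] ((569.65087890625, 19.51709747314453), (196.4194793701172, 137.00668334960938), 87.39203643798828)
[132 200  34  77 958] ((441.6955261230469, 159.005615234375), (110.1033706665039, 18.398815155029297), 1.0423119068145752)
[ 165  210   53   69 1328] ((459.7240295410156, 112.66522979736328), (55.126495361328125, 74.13380432128906), 89.92400360107422)
```

```bash
python3 - <<'E'
from h import *
import pickle
np.set_printoptions(precision=4,suppress=True)
c=pickle.load(open('w11.pkl','rb'))
for a,b in [(243.5,188.5),(243.5,90),(243.5,287),(342,188.5)]: print(wz(c,(160+a/3.3,70+b/3.3),.109))
c=pickle.load(open('w10.pkl','rb'))
for a,b in [(214.5,196),(214.5,87),(214.5,305),(107,196),(322,196)]: print(wz(c,(180+a/3.3,80+b/3.3),.109))
c=pickle.load(open('w8.pkl','rb'))  # port rim outer/bore
g=cv2.cvtColor(c['img'],cv2.COLOR_RGB2HSV)
m=((g[...,2]<60)).astype(np.uint8);m[:110]=0;m[180:]=0;m[:,:240]=0;m[:,320:]=0
m2=((g[...,2]>130)&(g[...,1]<80)).astype(np.uint8)
n,L,st,ce=cv2.connectedComponentsWithStats(m)
for i in range(1,n):
    if st[i,4]>200:
        W=np.array([wz(c,(x,y),.095)[:2] for y,x in zip(*np.where(L==i))])*1000
        print(st[i],cv2.minEnclosingCircle(W.astype(np.float32)))
cs=cv2.resize(c['img'][100:190,240:325],None,fx=6,fy=6,interpolation=cv2.INTER_CUBIC);save('w8c.png',cs)
E
```

```text
[0.5681 0.072  0.109 ]
[0.5959 0.0718 0.109 ]
[0.5402 0.0724 0.109 ]
[0.5677 0.0444 0.109 ]
[0.5688 0.0723 0.109 ]
[0.5955 0.0792 0.109 ]
[0.5417 0.0655 0.109 ]
[0.5622 0.0992 0.109 ]
[0.5756 0.0461 0.109 ]
[ 251  116   59   58 1094] ((571.0540771484375, 73.70278930664062), 25.573774337768555)
```

View pics/w8c.png

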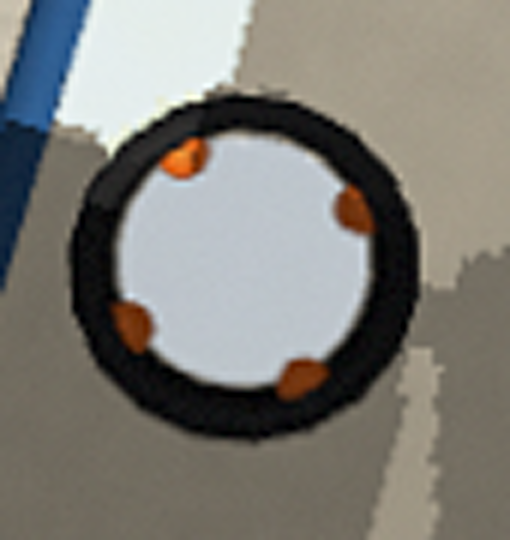

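Comparing matching wrist views, the dish sits about 2.5 mm off along tool x: port at (571.1,73.7), lid at (568.8,72.3). Contact data agrees the other axis is within 0.7 mm. I'll regrasp the dish and shift it.

```bash
python3 - <<'E'
from h import *
import pickle
np.set_printoptions(precision=4,suppress=True)
o=[180,0,15]; a=[.5698,.0732]; b=[.5722,.0741]
move_ptp(a+[.16],o)
print(move_linear(a+[.1135],o,.08,threshold=8),current_tcp_pos())
gripper_to(0); print(current_grip_width()*95,current_wrist_force(),current_tcp_pos())
move_linear(a+[.119],o,.05)
move_linear(b+[.119],o,.03)
print(move_linear(b+[.109],o,.02,threshold=4),current_tcp_pos(),current_wrist_force(),current_clock())
gripper_to(0.4)
move_linear(b+[.16],None,.12)
move_ptp([.52,.06,.21],o); dwell(.2)
c=wcam();pickle.dump(c,open('w12.pkl','wb'))
save('w12.png',c['img'][80:260,180:420],3.3)
hsv=cv2.cvtColor(c['img'],cv2.COLOR_RGB2HSV)
m=cv2.inRange(hsv,(45,120,40),(80,255,255));n,_,st,ce=cv2.connectedComponentsWithStats(m)
for i in range(1,n):
    if st[i,4]>40: print(st[i],ce[i],wz(c,ce[i],.127))
for x in place_of(c,'dish')[:2]: print(x['pixel'],x['score'],wz(c,x['pixel'],.095))
s=camera('scene');save('s12.png',s['img'][180:230,260:325],10)
print(current_clock(),current_tcp_pos())
E
```

```text
False [0.57   0.0731 0.1139]
17.34891468546103 [-0.7206 -0.3638  2.765 ] [0.5699 0.0732 0.1138]
True [0.5723 0.074  0.1134] [ 1.8753 -0.0449  1.0351] 28.3167
[268 136  22  22 374] [278.9679 146.738 ] [0.5715 0.0741 0.127 ]
[211 231   8  23 108] [214.4722 242.5   ] [0.4811 0.106  0.127 ]
[279.4, 141.8] 0.58 [0.5734 0.0743 0.095 ]
30.2083 [0.5201 0.0601 0.2092]
```

View pics/w12.png

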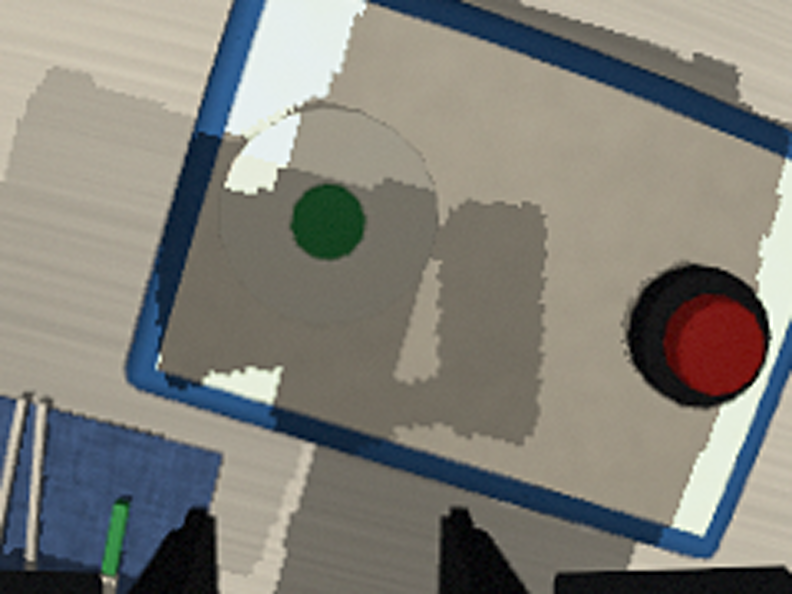

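View pics/s12.png

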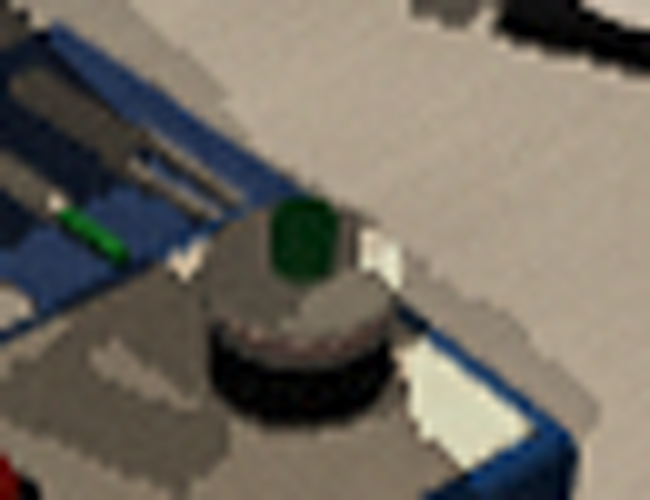

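Dish knob is now at (571.5,74.1) mm against the port at (571.1,73.7), and level. Now the shutter key.

```bash
python3 - <<'E'
from h import *
np.set_printoptions(precision=4,suppress=True)
k=[.5664,-.0398];o=[180,0,15]
gripper_to(0)
move_ptp(k+[.14],o)
move_linear(k+[.102],o,.08); dwell(.3)
f0=np.mean([current_wrist_force() for _ in range(8)],0);print('f0',f0,current_tcp_pos())
r=move_linear(k+[.088],o,.006,threshold=6)
print(r,current_tcp_pos(),current_clock())
for i in range(4):
    dwell(.1); print(np.array(current_wrist_force())-f0,current_tcp_pos()[2],current_clock())
E
```

```text
f0 [ 0.3382  0.3376 -0.2854] [ 0.5665 -0.0398  0.1024]
True [ 0.5664 -0.0398  0.0942] 33.875
[-1.5695 -0.738   6.2013] 0.09426551141639093 33.975
[-2.6178 -0.3265  6.7457] 0.09429276842355344 34.075
[-0.6342 -1.618   6.4025] 0.09427660865953565 34.175
[-2.3336  0.0233  6.8532] 0.09427601330548672 34.275
```

The key is at its first stop: 6.5 N at z 94.2 mm, against 94 mm nominal. I'll hold it, then press fully home and release.

```bash
python3 - <<'E'
from h import *
np.set_printoptions(precision=4,suppress=True)
k=[.5664,-.0398];o=[180,0,15]
dwell(1.5); print(np.mean([current_wrist_force() for _ in range(5)],0),current_tcp_pos(),current_clock())
r=move_linear(k+[.083],o,.012,threshold=13)
dwell(.15);print(r,current_tcp_pos(),np.mean([current_wrist_force() for _ in range(5)],0),current_clock())
dwell(.3);print(current_tcp_pos())
move_linear(k+[.15],o,.1)
move_ptp([.5,.0,.26],o)
dwell(.3)
c=wcam();save('w13.png',c['img'],1.2);s=camera('scene');save('s13.png',s['img'],1.4)
for x in place_of(c,'dish')[:2]: print(x['pixel'],x['score'],wz(c,x['pixel'],.095))
hsv=cv2.cvtColor(c['img'],cv2.COLOR_RGB2HSV)
m=cv2.inRange(hsv,(45,120,40),(80,255,255));n,_,st,ce=cv2.connectedComponentsWithStats(m)
for i in range(1,n):
    if st[i,4]>100: print(ce[i],wz(c,ce[i],.127))
print(current_clock())
E
```

```text
[-0.8383 -0.1661  7.2955] [ 0.5664 -0.0398  0.0943] 35.775
True [ 0.5665 -0.0398  0.0904] [-3.1376 -0.6186 12.03  ] 36.4583
[ 0.5665 -0.0398  0.0904]
[227.5, 108.9] 0.86 [0.5701 0.0732 0.095 ]
[465.3, 212.2] 0.73 [ 0.5353 -0.2222  0.095 ]
[222.4536 106.6107] [0.5711 0.0731 0.127 ]
38.5667
```

View pics/w13.png

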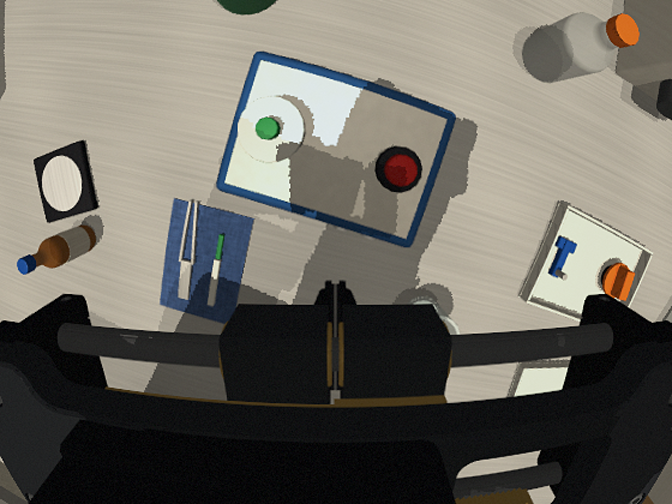

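View pics/s13.png

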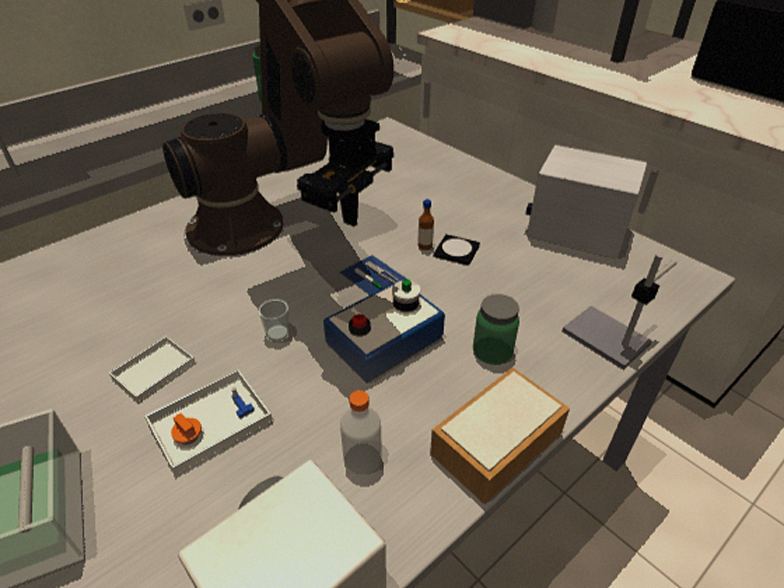

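The full press stopped at about 12 N, 3.9 mm past the first stop. That's borderline against the 13 N needed for home, so I'll repeat the whole sequence (half-press, hold, full press) with a higher stop force.

```bash
python3 - <<'E'
from h import *
np.set_printoptions(precision=4,suppress=True)
k=[.5664,-.0398];o=[180,0,15]
move_ptp(k+[.14],o)
move_linear(k+[.102],o,.08); dwell(.3)
f0=np.mean([current_wrist_force() for _ in range(8)],0)
r=move_linear(k+[.088],o,.006,threshold=6)
print(r,current_tcp_pos(),current_clock())
dwell(.2);print(np.mean([current_wrist_force() for _ in range(8)],0)-f0,current_tcp_pos()[2])
dwell(1.5);print(np.mean([current_wrist_force() for _ in range(8)],0)-f0,current_tcp_pos()[2],current_clock())
r=move_linear(k+[.082],o,.012,threshold=20)
print(r,current_tcp_pos()[2]);dwell(.3);print(current_tcp_pos(),np.mean([current_wrist_force() for _ in range(8)],0)-f0,current_clock())
E
```

```text
True [ 0.5665 -0.0398  0.0942] 41.475
[-3.0977  0.6458  5.6973] 0.09425718144904169
[-0.9938  0.3731  6.3797] 0.09426357453229986 43.175
True 0.0902114380537895
[ 0.5665 -0.0398  0.0903] [-3.7648  0.6947 12.192 ] 44.0417
```

```bash
python3 - <<'E'
from h import *
np.set_printoptions(precision=4,suppress=True)
k=[.5664,-.0398];o=[180,0,15]
for z in (.0900,.0897,.0894,.0891):
    move_linear(k+[z],o,.01)
    f=np.mean([current_wrist_force() for _ in range(4)],0);print(z,current_tcp_pos()[2],f,current_clock())
    if f[2]>20: break
dwell(.2)
move_linear(k+[.15],o,.15)
move_ptp([.5,.0,.26],o); dwell(.3)
c=wcam();save('w14.png',c['img'][50:230,160:400],3.3);t=camera('top');save('t14.png',t['img'],1.4)
m=cv2.inRange(cv2.cvtColor(c['img'],cv2.COLOR_RGB2HSV),(45,120,40),(80,255,255));n,_,st,ce=cv2.connectedComponentsWithStats(m)
for i in range(1,n):
    if st[i,4]>100: print(ce[i],wz(c,ce[i],.127))
print(current_clock())
E
```

```text
0.09 0.09087065371188907 [-4.0456  1.0252 11.4373] 44.2917
0.0897 0.09056149584708716 [-3.0817  1.4577 12.3785] 44.5417
0.0894 0.09023774266544744 [-3.8001 -0.5391 12.3399] 44.7917
0.0891 0.09010494398209906 [-3.3161 -0.2314 13.947 ] 45.0417
[222.5406 106.6431] [0.5711 0.073  0.127 ]
46.8
```

View pics/w14.png

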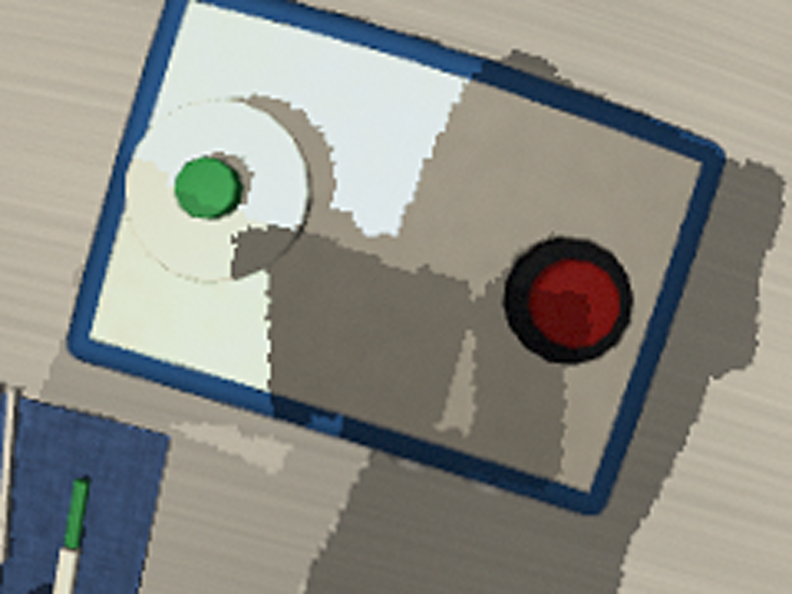

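View pics/t14.png

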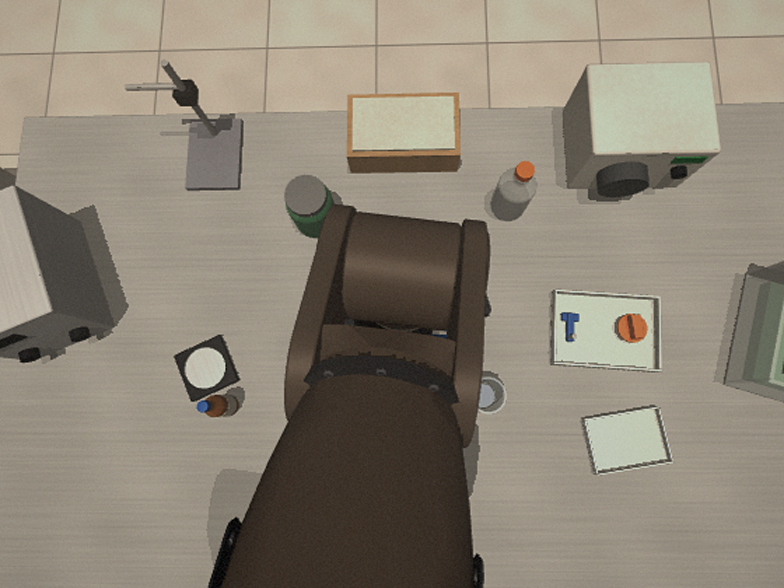

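```bash
python3 - <<'E'
from h import *
print(current_wrist_force(),current_clock(),hand_in())
E
```

```text
the job is handed in; nothing more can be done
[-0.29647719 -0.59102274  0.45279292] 46.8 None
```

The job is done and handed in at 46.8 s of the 72 s allowed. The hand-in gives no verdict.

- **Cap:** I pulled it out with a twist and stood it grip-up in the free -y half of the larger tray. The final top view shows it there with the clamp beside it.
- **Dish:** My first placing was about 2.5 mm off centre, so I regrasped it and shifted it. Straight after the shift its knob measured (571.5, 74.1) mm, against the port at about (571.1, 73.7) mm. The two views after the key presses gave (571.1, 73.1) mm or within 0.1 mm of it, so it is centred within 1 mm. It looks level.
- **Shutter key:** I only touched the key once the dish was on the port. I held it at the first stop with about 6.5 N at 94.2 mm for over 1.5 s, then pressed it down.
    - **First full press:** its steady force read only about 12 N, just under the 13 N needed, although it had gone 3.9 mm past the first stop. So I repeated the whole half-press, hold and full press.
    - **Second full press:** this also settled at 12.2 N, so without letting go I pressed on in small steps, during which the key rose about 0.6 mm at first. It stalled at 90.1 mm with 13.9 N, 4.1 mm past the first stop, which fits fully home.
    - **Release:** I then let go. On the repeat, the key met the first stop at the same height, so it had come back up after the first press. I judged the final release by picture only.
- **Rest of the scene:** in the last pictures, nothing in view looks moved, and the arm is clear of everything.

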